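# Open the empty towel dispenser with its service key

### The job

The hand-towel dispenser beside the sink has run empty and must be opened for refilling. Take its service key, feel with its rod for the window to the hidden catch behind the slot in the front and press the catch gently through it, without forcing anything, until the lid springs ajar; then swing the lid right over so that it stays open, and lay the key back down on the worktop in front of the dispenser. Leave the glass, the salt shaker and the honey jar where they stand.

Things in the scene. Friction and masses are not known exactly. Their poses are not given: they have to be found in the camera images.
- dispenser: White countertop towel dispenser with grey lid, fixed: 130 deep (x), 250 wide (y), 116 mm high when shut. Origin: centre of underside. Front face at x = -65 mm faces the robot; x points to its back, y to its left (seen from the robot), z up. Front wall 3 mm thick, top at 108 mm. Its plastic breaks if key or robot press on it with over 20 N.
- slot (a point): Centre of the key slot on the outer front face, 62 mm above the worktop. The slot is level, 64 mm long (y) and 10 mm high, with a grey frame; a light black dust flap (hinged above, pushed inward by the rod with next to no force) closes it and hides what lies behind.
- guard (a point): Point on the front of the rigid guard plate behind the slot, 20 mm behind the outer face, at the slot's middle. The plate blocks the rod along the whole slot but for one window, 11 mm wide (y), 22 high, whose middle lies up to 18 mm left or right of this point, different in each unit and not to be seen. Behind the window is the catch's tab.
- catch_zone (a point): Point 29 mm behind the outer face at the slot's middle. The tab (10 wide, 18 mm high) stands square behind the window, its front 24 to 34 mm behind the outer face, different in each unit. Pushed straight in it resists with about 3 N at first, 7.5 N at the end; the lid is freed after about 5 mm, a hard stop comes at 7.5 mm. It springs back when let go.
- lid (a joint): Lid angle: 0 shut, grows as it opens, 1.9 = stop, leaning back. Once freed, a spring pin kicks it ajar to about 0.45 rad, where it rests loosely. From there it swings up easily (under 2 N at the front edge), falls back to that angle if let go before upright (about 1.6), and past 1.65 stays open by its own weight.
- lid_hinge (a point): Middle of the lid's hinge line (along the dispenser's y), 58 mm behind the dispenser's origin, 109 mm above the worktop. The lid is a plate 7 mm thick, its flat underside on the hinge line. Its towel opening spans 14 to 56 mm in front of the hinge and 65 mm either side of the middle; elsewhere it is solid.
- lid_edge (a point): Middle of the lid's front edge, at its underside, 127 mm in front of the hinge line. A lip hangs 7 mm below the whole edge. Under the middle of the front part hangs the catch's keeper, 70 mm wide and 23 mm deep; the underside is free to either side of it.
- key: Service key, about 65 to 105 g, lying on the worktop on its handle. Blue flat-sided handle 64 mm long (x), 24 mm wide (y), 26 mm high (z) with a black collar, and a straight round steel rod 6 mm in diameter that sticks out 80 mm along +x from the handle's front end, at half the handle's height. Origin at the centre of the handle's underside; x points along the rod to its tip, z up.
- key_tip (a point): End of the key's rod, on its axis, 112 mm ahead of the middle of the handle and 13 mm above the handle's underside.
- key_grip (a point): Middle of the key's handle, 13 mm above its underside.
- tumbler: Clear drinking glass, 81 mm in diameter and 93 mm high, standing loose to the left of the dispenser. Origin at the centre of its underside. Bystander.
- salt_shaker: Glass salt shaker with a metal top, 44 mm in diameter and 90 mm high, standing loose to the right of the dispenser. Origin at the centre of its underside. Bystander.
- honey: Honey jar with a dark lid, 65 mm in diameter and 86 mm high, standing loose on the right in front of the sink's edge. Origin at the centre of its underside. Bystander.

How it is judged:
By the outcome, as a careful person would: the job done as asked, in the order asked, and still so for the second after the job is handed in, with the robot touching nothing.
It also fails if it takes over 72 s, if anything falls off the work surface, if the arm or the gripper's body presses on something with over 40 N, if the wrist force passes 120 N, or if a joint passes its speed limit or range.

### The arm

A 6-joint arm with a two-finger parallel gripper is mounted at the origin on a cart in front of the work surface, level with it; the furniture and walls round the work are solid. World frame = base frame: x ahead of the robot, y to its left, z up, the work surface at z = 0. Lengths are in m, angles in rad, forces in N, time in s.
With the tool pointing down it reaches from about 0.275 to 0.85 m from the base axis. Payload 19 kg.
Tool frame: the origin (TCP) lies on the centre line of the jaws, within the pads' length; the fingertips stand 22 mm ahead of it and the grasp point (between the pads) lies 3 mm ahead of it (ctrl.tip_reach is the z of the fingertips in the tool frame, in m); z points along the fingers, y is the line along which they close (so a half turn about z gives the same grasp; the last joint's range is limited). The gripper opens to 85 mm and grips with 20 to 120 N. Pads are 22 mm wide; open, the fingers measure 114 mm over their backs; the gripper's body (76 mm by 85 mm) begins 54 mm behind the grasp point. The pads swing forward as they close: fully open they stand 13 mm farther back than shut.
Start: joints at [-1.433, 0.15, 1.437, -0, 1.554, -0.134], TCP at [0.154, -0.554, 0.253] pointing down, gripper open.
Joint ranges: [-2.8, 2.8], [-0.68, 2.1], [0.12, 2.68], [-1.39, 4.53], [0.16, 2.79], [-2.81, 2.81]. Speed limits (rad/s): [1.89, 1.89, 2.22, 3.01, 3.01, 3.01].

### API

Orientations are given as a rotation vector (axis times angle).
In Python, from plant import ctrl, grab_frame, workorder gives the robot as it stands.
- The arm moves only by the tool apply_moves, never from a script. Its argument "plan" is a list of rows, each an object with "linear": the shift along the tool's x, y, z normalised to -1 to 1, where 1 is 250 mm, a list of three; "turn": the turn about the tool's z normalised to -1 to 1, where 1 is 0.5 rad; "hand": the gripper's target within -1 to 1 (fully open at 1, half-way at 0, shut at -1). In form: [{"linear": [tx, ty, tz], "turn": turn, "hand": hand}, ...]. A call has 1 to 5 rows; each row shifts and turns the commanded pose from where the row before left it, along the tool's axes as they then stand; what a row does not reach is not made up. A row lasts 1/10 s, in which the tool goes at most 50 mm and 8.59 degrees, less where a joint would pass 70% of its speed; a pose out of reach is approached as far as the arm can. A call with a number of a shift or a turn outside -1 to 1 is refused whole. A call with a gripper value outside its range is refused whole. The fingers move at their own pace and stop on an object; "squeeze" is the grip in N (left out, the last holds). Time passes only in rows, so rows that do not move let the fingers close. It gives the time, the measured TCP pose, the force, the opening and the grip force at its end, in the units of the state.
- ctrl.read_state(): the state, without advancing time (a new reading comes with each control period).
- grab_frame(name): name is "scene" or "top" or "wrist"; returns a dict with "img" (420x560x3 uint8, blue, green, red), "fx", "fy", "cx", "cy" (pixels), "eye" and "rotation" of the camera in the world. Camera axes: x right, y down, z forward; pixel columns grow to the right and rows downward; lengths in m; the calibration is good to about 2 mm. A picture is of the moment at which its call begins. There is no depth.
- workorder.close_job(): hands the job in; it is judged then, once.
The state is a dict: "t": time; "joints": joint angles; "joint_velocities": joint speeds; "joint_efforts": joint torques, N m; "eef_pos": TCP position; "tool_rot": TCP orientation; "ft_force": force on the tool from outside, world axes, zero at the start; "wrist_torque": the same for the moment, N m; "grip_width": finger opening in m; "grasp_force": force on a finger pad.
Only numpy, scipy, OpenCV 4.12 (cv2) and the standard library are available. Lean on these libraries where they do the work, as an engineer would, in place of code of your own. Each camera call takes 0.05 s, during which the arm holds its last target. There are 200 camera calls.

## Working session

There is one attempt and no reset: what is moved stays moved. The work goes in short steps, Python scripts to look and compute and a tool call to move; the robot and the scene stay as the last step left them, time stands still between calls to the robot, and variables do not carry over. Pictures are saved under pics/ and viewed, at most 10 in all, crops included, and the job is handed in when it is done.

Besides the shell and the picture viewer there is one more tool, called after "Request:" as name(argument=value, ...) on one line, values as JSON. apply_moves: Moves the arm, as the interface text tells. Its arguments: {"type":"object","properties":{"plan":{"type":"array","items":{"type":"object","properties":{"linear":{"type":"array","items":{"type":"number","minimum":-1,"maximum":1}},"turn":{"type":"number","minimum":-1,"maximum":1},"hand":{"type":"number"}}}},"squeeze":{"type":"number"}},"required":["plan"]}

```bash
ls; mkdir -p pics
cat > h.py <<'E'
import numpy as np,cv2
from plant import ctrl,grab_frame,workorder
from scipy.spatial.transform import Rotation as R
def snap(n,f):
    g=grab_frame(n);cv2.imwrite('pics/'+f+'.png',g['img']);np.savez('pics/'+f+'.npz',**{k:np.array(v) for k,v in g.items()});return g
def load(f): return np.load('pics/'+f+'.npz')
def ray(g,u,v,z):
    d=np.array(g['rotation'])@np.array([(u-g['cx'])/g['fx'],(v-g['cy'])/g['fy'],1]);e=np.array(g['eye']);return e+d*(z-e[2])/d[2]
def proj(g,p):
    q=np.array(g['rotation']).T@(np.array(p)-np.array(g['eye']));return q[0]/q[2]*g['fx']+g['cx'],q[1]/q[2]*g['fy']+g['cy']
def st():
    s=ctrl.read_state();r=R.from_rotvec(s['tool_rot']).as_matrix()
    print('t',s['t'],'p',np.round(s['eef_pos'],4),'F',np.round(s['ft_force'],2),'w',s['grip_width'],s['grasp_force']);print(np.round(r,3));return s,r
E
python3 - <<'E'
from h import *
st();print(ctrl.tip_reach)
for n in ['scene','top']:
    g=snap(n,n+'1');print(g['rotation'],g['eye'],g['fx'])
E
```

```text
pics
t 0.0 p [ 0.1543 -0.5537  0.2527] F [ 0.83 -0.65  0.26] w 0.08537520862382833 0.0
[[ 0.963  0.268 -0.   ]
 [ 0.268 -0.963  0.001]
 [ 0.    -0.001 -1.   ]]
0.022
[-0.87545414  2.28972146 -1.31551521] [-0.03015546  0.57458671  0.58756528] 477.01933738521234
[-2.19863768  2.19638975 -0.08553792] [ 0.49843092 -0.05212809  1.03784386] 414.6101909954993
```

```bash
sed -i "s/np.array(g\['rotation'\])/R.from_rotvec(np.array(g['rotation'])).as_matrix()/" h.py; python3 -c "
import cv2
for n in ['scene1','top1']:
    cv2.imwrite('pics/'+n+'b.png',cv2.resize(cv2.imread('pics/'+n+'.png'),(800,600),interpolation=cv2.INTER_CUBIC))"
```

```text
(no output)
```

View pics/scene1b.png

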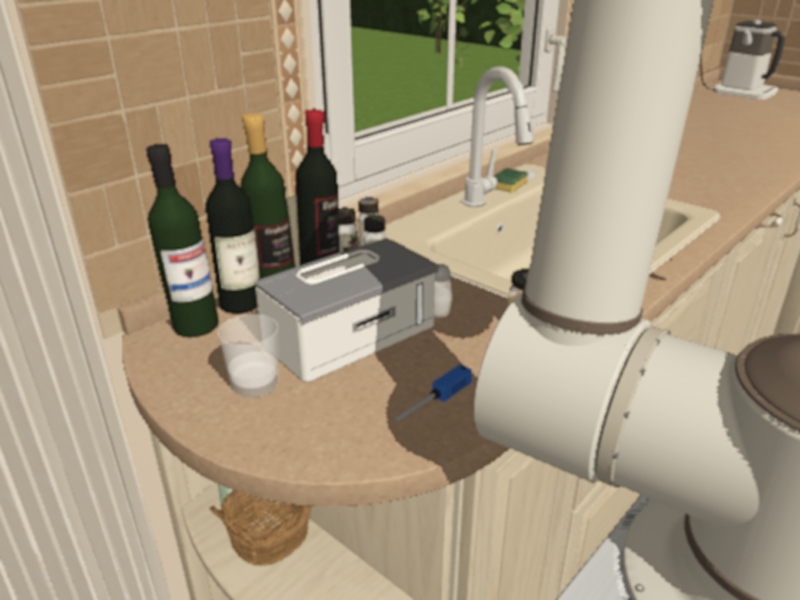

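View pics/top1b.png

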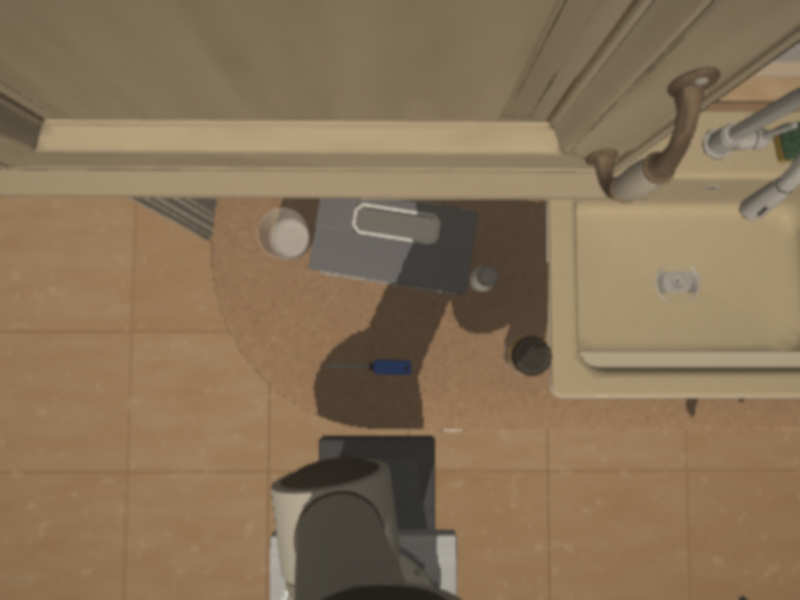

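Run:
```python
from h import *
g=load('top1')
s=.7
for n,u,v,z in [('frontL',310,269,.109),('frontR',468,292,.109),('tip',328,366,.013),('handfront',373,367,.026),('handback',411,367,.026),('tumtop',283,233,.093),('salt',484,276,.09),('honey',531,355,.086),('counter front edge',440,428,0),('sink edge',548,300,0)]:
    print(n,np.round(ray(g,u*s,v*s,z),4))
I=g['img'][:,:,:]
cv2.imwrite('pics/c1.png',cv2.resize(I[125:300,170:390],None,fx=3.6,fy=3.4,interpolation=cv2.INTER_CUBIC))
print(np.round(R.from_rotvec(g['rotation']).as_matrix(),3))
h=load('scene1')['img'];cv2.imwrite('pics/c2.png',cv2.resize(h[160:300,150:340],None,fx=4.2,fy=4.2,interpolation=cv2.INTER_CUBIC))
```

```text
frontL [0.5936 0.08   0.109 ]
frontR [ 0.5577 -0.1685  0.109 ]
tip [0.4362 0.0611 0.013 ]
handfront [ 0.4352 -0.0166  0.026 ]
handback [ 0.4352 -0.0811  0.026 ]
tumtop [0.6531 0.1261 0.093 ]
salt [ 0.5848 -0.1969  0.09  ]
honey [ 0.458  -0.2721  0.086 ]
counter front edge [ 0.3285 -0.1321  0.    ]
sink edge [ 0.5508 -0.3232  0.    ]
[[ 0.001 -0.998  0.062]
 [-1.    -0.002 -0.016]
 [ 0.016 -0.062 -0.998]]
```

View pics/c1.png

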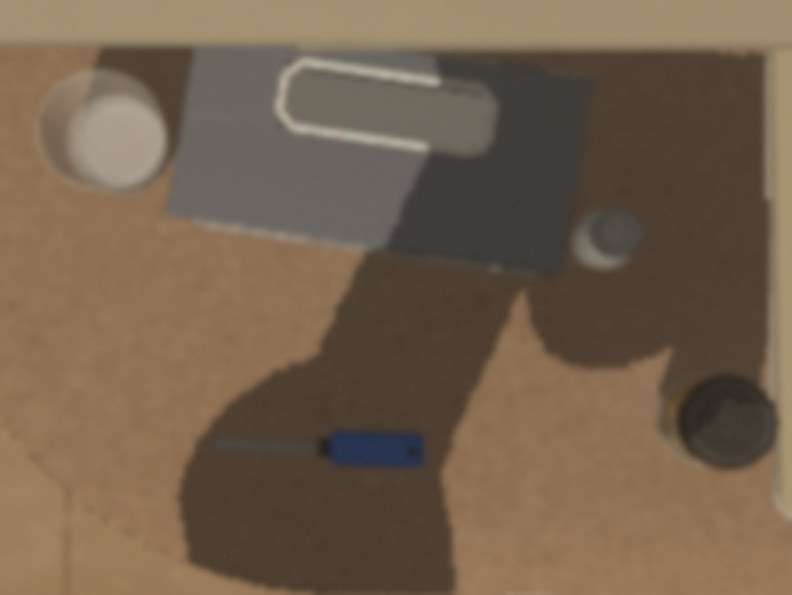

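View pics/c2.png

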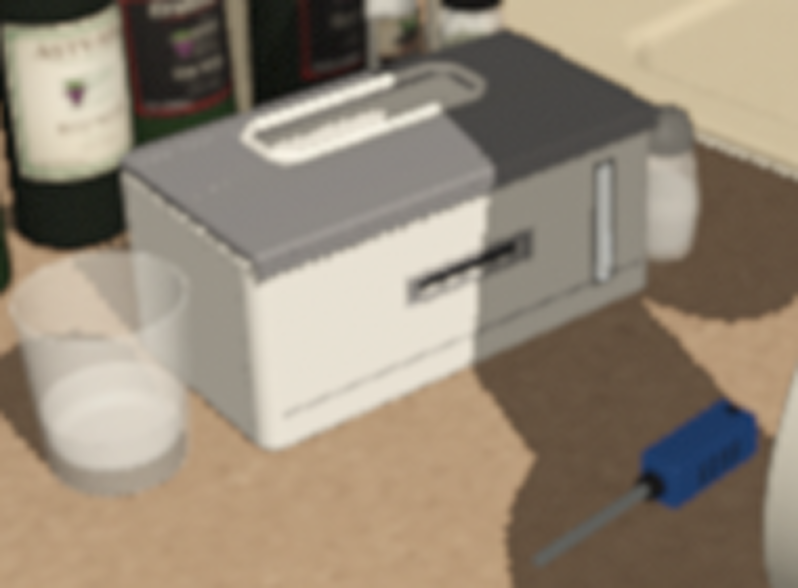

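```bash
cat >> h.py <<'E'
def c1(u,v,z): return ray(load('top1'),170+u/3.6,125+v/3.4,z)
E
python3 - <<'E'
from h import *
A=c1(168,215,.116);B=c1(565,273,.116);print('A',A,'B',B,np.linalg.norm(A-B))
d=(A-B)/np.linalg.norm(A-B);n=np.array([d[1],-d[0],0]);print('yaw',np.degrees(np.arctan2(n[1],n[0])))
Sg=load('scene1');c2=lambda u,v,z: ray(Sg,150+u/4.2,160+v/4.2,z)
P=c2(265,447,0);Q=c2(645,290,0);print('scene bottom',P,Q,np.linalg.norm(P-Q))
print('lid front corners scene',c2(258,262,.116)); 
print('slot ends',c2(411,292,.062),c2(530,244,.062),'mid',c2(471,268,.062))
print('mid top edge',(A+B)/2)
print('key tip',c1(208,445,.013),c2(540,560,.013),'hf',c1(330,449,.026),'hb',c1(424,450,.026))
E
```

```text
A [0.59300085 0.07975878 0.116     ] B [ 0.55529279 -0.16615306  0.116     ] 0.24878612124705068
yaw -8.717816542259397
scene bottom [0.60664715 0.07831407 0.        ] [ 0.56032055 -0.15759174  0.        ] 0.24041153349530606
lid front corners scene [0.5901464  0.08553839 0.116     ]
slot ends [ 0.58299822 -0.00195819  0.062     ] [ 0.57051156 -0.07530977  0.062     ] mid [ 0.57669059 -0.03807603  0.062     ]
mid top edge [ 0.57414682 -0.04319714  0.116     ]
key tip [0.43694559 0.06558146 0.013     ] [0.43793267 0.06340972 0.013     ] hf [ 0.43485469 -0.01794595  0.026     ] hb [ 0.43411568 -0.08127755  0.026     ]
```

```bash
cat >> h.py <<'E'
def plan(pt,yaw,n):
    s,r=st();p=np.array(s['eef_pos']);y0=np.arctan2(r[1,0],r[0,0]);dy=(np.radians(yaw)-y0)/n
    for i in range(n):
        a=y0+i*dy;M=np.array([[np.cos(a),np.sin(a),0],[np.sin(a),-np.cos(a),0],[0,0,-1]])
        print(i,np.round(M.T@(np.array(pt)-p)/n/.25,3),'turn',round(-dy/.5,3))
E
python3 -c "
from h import *
plan([.435,-.048,.18],88.7,14)"
```

```text
t 0.1 p [ 0.1543 -0.5537  0.2528] F [-0.19 -0.69 -0.14] w 0.0858266852545718 0.0
[[ 0.963  0.268 -0.   ]
 [ 0.268 -0.963  0.001]
 [ 0.    -0.001 -1.   ]]
0 [ 0.116 -0.118  0.021] turn -0.182
1 [ 0.126 -0.107  0.021] turn -0.182
2 [ 0.135 -0.095  0.021] turn -0.182
3 [ 0.144 -0.082  0.021] turn -0.182
4 [ 0.15  -0.069  0.021] turn -0.182
5 [ 0.156 -0.055  0.021] turn -0.182
6 [ 0.16  -0.04   0.021] turn -0.182
7 [ 0.163 -0.025  0.021] turn -0.182
8 [ 0.165 -0.01   0.021] turn -0.182
9 [0.165 0.005 0.021] turn -0.182
10 [0.164 0.02  0.021] turn -0.182
11 [0.162 0.035 0.021] turn -0.182
12 [0.158 0.049 0.021] turn -0.182
13 [0.153 0.063 0.021] turn -0.182
```

Request:
apply_moves(plan=[{"linear": [0.116,-0.118,0.021],"turn": -0.182,"hand": 1},{"linear": [0.126,-0.107,0.021],"turn": -0.182,"hand": 1},{"linear": [0.135,-0.095,0.021],"turn": -0.182,"hand": 1},{"linear": [0.144,-0.082,0.021],"turn": -0.182,"hand": 1},{"linear": [0.15,-0.069,0.021],"turn": -0.182,"hand": 1}])

```text
t: 0.6
eef_pos: [0.2547, -0.3714, 0.2266]
tool_rot: [-2.934, -1.121, -0.0]
ft_force: [0.6, -0.4, 0.2]
grip_width: 0.0854
grasp_force: 0.0
```

Request:
apply_moves(plan=[{"linear": [0.156,-0.055,0.021],"turn": -0.182,"hand": 1},{"linear": [0.16,-0.04,0.021],"turn": -0.182,"hand": 1},{"linear": [0.163,-0.025,0.021],"turn": -0.182,"hand": 1},{"linear": [0.165,-0.01,0.021],"turn": -0.182,"hand": 1},{"linear": [0.165,0.005,0.021],"turn": -0.182,"hand": 1}])

```text
t: 1.1
eef_pos: [0.3552, -0.1911, 0.2006]
tool_rot: [2.606, 1.755, 0.0]
ft_force: [0.2, 0.0, -0.1]
grip_width: 0.0857
grasp_force: 0.0
```

Request:
apply_moves(plan=[{"linear": [0.164,0.02,0.021],"turn": -0.182,"hand": 1},{"linear": [0.162,0.035,0.021],"turn": -0.182,"hand": 1},{"linear": [0.158,0.049,0.021],"turn": -0.182,"hand": 1},{"linear": [0.153,0.063,0.021],"turn": -0.182,"hand": 1},{"linear": [0,0,0],"turn": 0,"hand": 0.3}])

```text
t: 1.6
eef_pos: [0.4364, -0.0445, 0.1789]
tool_rot: [-2.239, -2.201, -0.0]
ft_force: [-0.3, 0.1, 0.6]
grip_width: 0.0734
grasp_force: 0.0
```

```bash
python3 -c "
from h import *
st();snap('wrist','w1')
g=snap('top','top2');g=load('w1')
print([np.round(proj(g,p)) for p in ([.4375,.0645,.013],[.435,-.018,.026],[.434,-.081,.026])])"
```

```text
t 1.6 p [ 0.4364 -0.0445  0.1789] F [-0.28  0.14  0.64] w 0.07344480541679863 0.0
[[ 0.017  1.    -0.001]
 [ 1.    -0.017  0.001]
 [ 0.001 -0.001 -1.   ]]
[array([277.,  59.]), array([276., 169.]), array([276., 242.])]
```

View pics/w1.png

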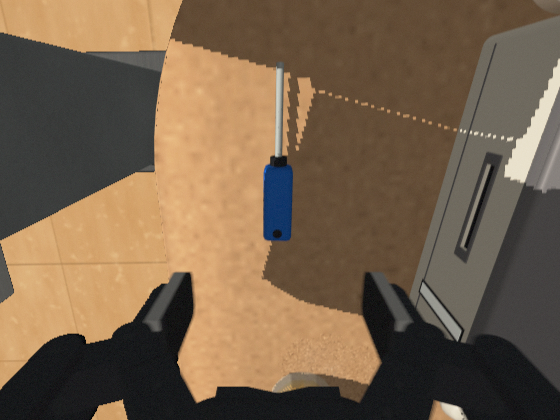

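```bash
python3 -c "
from h import *
g=load('w1')
t=ray(g,280,63,.013);f=ray(g,278.5,166,.026);b=ray(g,277.5,240,.026)
print(t,f,b)
d=t-b;print('yaw',np.degrees(np.arctan2(d[1],d[0])))
d=d[:2]/np.hypot(*d[:2]);print('grip', t[:2]-.112*d,'handle mid',(f+b)[:2]/2)
a=ray(g,488.5,166,.062);c=ray(g,465,247,.062);print('slot',a,c,(a+c)/2,np.linalg.norm(a-c),np.degrees(np.arctan2(*(a-c)[[1,0]]))-90)
a=ray(g,495,40,.0);
c=ray(g,485,42,0);e=ray(g,413,295,0);print('bottom front',c,e,np.degrees(np.arctan2(*(c-e)[[1,0]]))-90)
"
```

```text
[0.43957515 0.06178411 0.013     ] [ 0.43716757 -0.01547536  0.026     ] [ 0.43529079 -0.07948622  0.026     ]
yaw 88.26290198832183
grip [ 0.43618005 -0.05016441] handle mid [ 0.43622918 -0.04748079]
slot [ 0.5832605  -0.01127319  0.062     ] [ 0.57619506 -0.0724477   0.062     ] [ 0.57972778 -0.04186044  0.062     ] 0.06158118040114908 -6.588263118716796
bottom front [0.60149184 0.07554553 0.        ] [ 0.56858272 -0.15154073  0.        ] -8.24584399144264
```

Request:
apply_moves(plan=[{"linear": [-0.018,0,0.15],"turn": 0.024,"hand": 0.2},{"linear": [0,0,0.18],"turn": 0,"hand": 0.2},{"linear": [0,0,0.15],"turn": 0,"hand": 0.2},{"linear": [0,0,0.128],"turn": 0,"hand": 0.2},{"linear": [0,0,0],"turn": 0,"hand": -1}], squeeze=50)

```text
t: 2.2
eef_pos: [0.4328, -0.0532, 0.0248]
tool_rot: [-2.261, -2.173, 0.005]
ft_force: [-0.8, 0.9, -0.3]
grip_width: 0.038
grasp_force: 0.0
```

Request:
apply_moves(plan=[{"linear": [0,0,0],"turn": 0,"hand": -1},{"linear": [0,0,0],"turn": 0,"hand": -1},{"linear": [0,0,0],"turn": 0,"hand": -1},{"linear": [0,0,0],"turn": 0,"hand": -1},{"linear": [0,0,0],"turn": 0,"hand": -1}])

```text
t: 2.7
eef_pos: [0.4358, -0.0529, 0.0287]
tool_rot: [2.261, 2.179, 0.001]
ft_force: [-2.2, -0.4, 9.1]
grip_width: 0.0229
grasp_force: 55.6
```

Request:
apply_moves(plan=[{"linear": [0,0,-0.1],"turn": 0,"hand": -1},{"linear": [0,0,-0.096],"turn": 0.1,"hand": -1},{"linear": [0,0,0],"turn": 0.28,"hand": -1},{"linear": [0,0,0],"turn": 0.28,"hand": -1},{"linear": [0,0,0],"turn": 0.28,"hand": -1}])

```text
t: 3.2
eef_pos: [0.4355, -0.0527, 0.0773]
tool_rot: [2.712, 1.586, 0.001]
ft_force: [-0.3, 0.1, -1.5]
grip_width: 0.023
grasp_force: 54.2
```

Request:
apply_moves(plan=[{"linear": [0,0,0],"turn": 0.28,"hand": -1},{"linear": [0,0,0],"turn": 0.28,"hand": -1},{"linear": [0,0,0],"turn": 0.28,"hand": -1},{"linear": [0,0,0],"turn": 0.28,"hand": -1},{"linear": [0,0,0],"turn": 0.28,"hand": -1}])

```text
t: 3.7
eef_pos: [0.4354, -0.0527, 0.0771]
tool_rot: [-3.091, -0.56, -0.0]
ft_force: [-0.1, 0.8, -1.0]
grip_width: 0.0227
grasp_force: 54.2
```

Request:
apply_moves(plan=[{"linear": [0,0,0],"turn": 0.28,"hand": -1},{"linear": [0,0,0],"turn": 0.28,"hand": -1},{"linear": [0,0,0],"turn": 0.28,"hand": -1},{"linear": [0,0,0],"turn": 0.2,"hand": -1},{"linear": [0,0,0],"turn": 0,"hand": -1}])

```text
t: 4.2
eef_pos: [0.4354, -0.0526, 0.077]
tool_rot: [-3.132, 0.248, -0.0]
ft_force: [0.2, 0.2, -1.0]
grip_width: 0.0229
grasp_force: 54.2
```

```bash
python3 -c "
from h import *
plan([.449,-.0224,.0777],-8.6,1);snap('wrist','w2')
g=snap('scene','s2');cv2.imwrite('pics/s2c.png',cv2.resize(g['img'][150:310,150:350],None,fx=4,fy=3.7,interpolation=cv2.INTER_CUBIC))"
```

```text
t 4.2 p [ 0.4354 -0.0526  0.077 ] F [ 0.15  0.21 -1.02] w 0.022925341168463 54.248961210250854
[[ 0.988 -0.157  0.   ]
 [-0.157 -0.988  0.   ]
 [ 0.    -0.    -1.   ]]
0 [ 0.035 -0.128 -0.003] turn -0.016
```

View pics/w2.png

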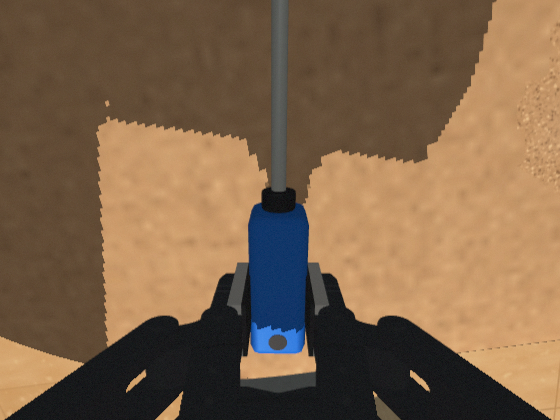

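Request:
apply_moves(plan=[{"linear": [0.018,-0.064,-0.003],"turn": -0.016,"hand": -1},{"linear": [0.018,-0.064,0],"turn": 0,"hand": -1},{"linear": [0,0,0],"turn": 0,"hand": -1}])

```text
t: 4.6
eef_pos: [0.4495, -0.0214, 0.0777]
tool_rot: [-3.133, 0.226, -0.0]
ft_force: [-0.7, 0.3, -1.6]
grip_width: 0.0227
grasp_force: 54.3
```

```bash
python3 -c "
from h import *
s,r=st();p=np.array(s['eef_pos']);g=snap('scene','s3');G=load('s3')
tip=p+r@[.116,0,.0157];print(tip)
cr=lambda q:np.round([(q[0]-200)*8,(q[1]-190)*7.5])
print('tip',cr(proj(G,tip)),'base',cr(proj(G,p+r@[.036,0,.0157])),'slot',cr(proj(G,[.5785,-.042,.062])),[cr(proj(G,[.5785+k*.1495*.032,-.042+k*.9888*.032,.062])) for k in (-1,1)])
cv2.imwrite('pics/s3c.png',cv2.resize(g['img'][190:270,200:300],None,fx=8,fy=7.5,interpolation=cv2.INTER_CUBIC))"
```

```text
t 4.6 p [ 0.4495 -0.0214  0.0777] F [-0.67  0.34 -1.63] w 0.022746198529175962 54.313103556632996
[[ 0.99  -0.144  0.   ]
 [-0.144 -0.99   0.   ]
 [ 0.    -0.    -1.   ]]
[ 0.5643448  -0.03805488  0.06199294]
tip [531. 269.] base [730. 390.] slot [503. 246.] [array([597., 209.]), array([405., 284.])]
```

View pics/s3c.png

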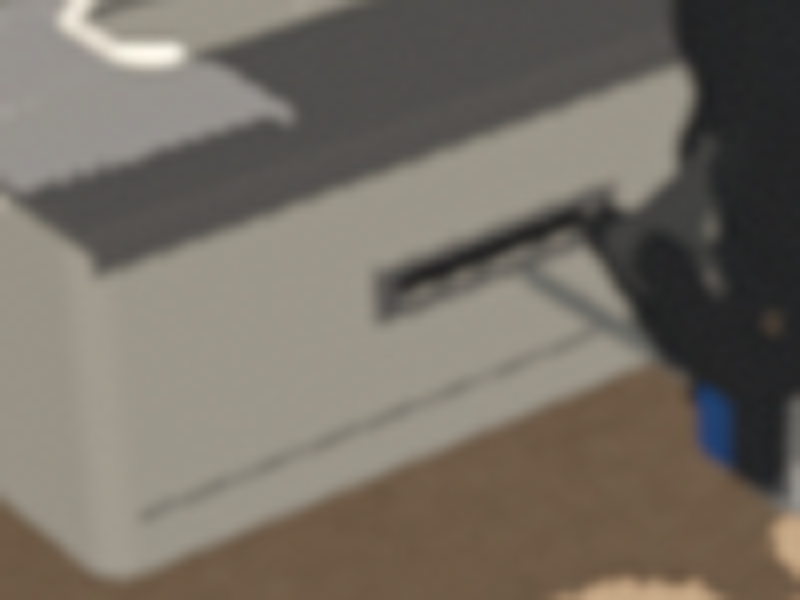

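Request:
apply_moves(plan=[{"linear": [0.032,0,0],"turn": 0,"hand": -1},{"linear": [0.02,0,0],"turn": 0,"hand": -1},{"linear": [0.008,0,0],"turn": 0,"hand": -1},{"linear": [0.008,0,0],"turn": 0,"hand": -1},{"linear": [0,0,0],"turn": 0,"hand": -1}])

```text
t: 5.15
eef_pos: [0.466, -0.0252, 0.0775]
tool_rot: [-3.133, 0.233, 0.0]
ft_force: [-1.6, -1.0, -1.2]
grip_width: 0.0231
grasp_force: 54.3
```

Request:
apply_moves(plan=[{"linear": [0.02,0,0],"turn": 0,"hand": -1},{"linear": [0.02,0,0],"turn": 0,"hand": -1},{"linear": [0.012,0,0],"turn": 0,"hand": -1},{"linear": [0,0,0],"turn": 0,"hand": -1}])

```text
t: 5.55
eef_pos: [0.4792, -0.027, 0.0775]
tool_rot: [-3.133, 0.233, -0.0]
ft_force: [0.3, 0.2, -1.1]
grip_width: 0.0228
grasp_force: 54.3
```

Request:
apply_moves(plan=[{"linear": [0.004,0,0],"turn": 0,"hand": -1},{"linear": [0.004,0,0],"turn": 0,"hand": -1},{"linear": [0,0,0],"turn": 0,"hand": -1}])

```text
t: 5.85
eef_pos: [0.4808, -0.0272, 0.0776]
tool_rot: [-3.133, 0.233, -0.0]
ft_force: [0.3, -0.3, -0.9]
grip_width: 0.0229
grasp_force: 54.3
```

Request:
apply_moves(plan=[{"linear": [0.004,0,0],"turn": 0,"hand": -1},{"linear": [0.002,0,0],"turn": 0,"hand": -1},{"linear": [0,0,0],"turn": 0,"hand": -1}])

```text
t: 6.15
eef_pos: [0.4823, -0.0274, 0.0776]
tool_rot: [-3.133, 0.233, -0.0]
ft_force: [0.0, -0.8, -1.7]
grip_width: 0.0229
grasp_force: 54.3
```

```bash
cat >> h.py <<'E'
def tip():
    s,r=st();t=np.array(s['eef_pos'])+r@[.116,0,.0157];a=np.radians(-8.5);n=np.array([np.cos(a),np.sin(a)]);l=np.array([-n[1],n[0]]);e=t[:2]-[.5785,-.040];print('depth %.4f L %.4f Fn %.2f Fl %.2f'%(e@n,e@l,np.array(s['ft_force'])[:2]@n,np.array(s['ft_force'])[:2]@l))
E
python3 -c "
from h import *
tip()"
```

```text
t 6.15 p [ 0.4823 -0.0274  0.0776] F [ 0.02 -0.82 -1.74] w 0.022948165932296396 54.26322340965271
[[ 0.989 -0.148  0.   ]
 [-0.148 -0.989  0.   ]
 [ 0.    -0.    -1.   ]]
depth 0.0190 L -0.0018 Fn 0.14 Fl -0.80
```

Request:
apply_moves(plan=[{"linear": [0.004,0,0],"turn": 0,"hand": -1},{"linear": [0,0,0],"turn": 0,"hand": -1}])

```text
t: 6.35
eef_pos: [0.4833, -0.0276, 0.0776]
tool_rot: [-3.133, 0.233, -0.0]
ft_force: [0.5, 0.7, -1.7]
grip_width: 0.0229
grasp_force: 54.3
```

Request:
apply_moves(plan=[{"linear": [0.004,0,0],"turn": 0,"hand": -1},{"linear": [0,0,0],"turn": 0,"hand": -1}])

```text
t: 6.55
eef_pos: [0.4842, -0.0277, 0.0775]
tool_rot: [-3.133, 0.233, 0.0]
ft_force: [-0.2, -0.1, -1.8]
grip_width: 0.023
grasp_force: 54.3
```

```bash
python3 -c "
from h import *
tip()"
```

```text
t 6.55 p [ 0.4842 -0.0277  0.0775] F [-0.2  -0.09 -1.84] w 0.023016403446049636 54.268614649772644
[[ 0.989 -0.148 -0.   ]
 [-0.148 -0.989  0.   ]
 [-0.    -0.    -1.   ]]
depth 0.0209 L -0.0017 Fn -0.18 Fl -0.12
```

Request:
apply_moves(plan=[{"linear": [0.004,0,0],"turn": 0,"hand": -1},{"linear": [0,0,0],"turn": 0,"hand": -1}])

```text
t: 6.75
eef_pos: [0.4847, -0.0277, 0.0773]
tool_rot: [-3.133, 0.232, 0.002]
ft_force: [-5.4, 0.9, -0.7]
grip_width: 0.0231
grasp_force: 54.4
```

Request:
apply_moves(plan=[{"linear": [0.003,0,0],"turn": 0,"hand": -1},{"linear": [0,0,0],"turn": 0,"hand": -1}])

```text
t: 6.95
eef_pos: [0.485, -0.0278, 0.0771]
tool_rot: [-3.133, 0.233, 0.004]
ft_force: [-8.5, 1.5, 0.4]
grip_width: 0.023
grasp_force: 54.5
```

Request:
apply_moves(plan=[{"linear": [-0.012,0,0],"turn": 0,"hand": -1},{"linear": [0,0.018,0],"turn": 0,"hand": -1},{"linear": [0.006,0,0],"turn": 0,"hand": -1},{"linear": [0.005,0,0],"turn": 0,"hand": -1},{"linear": [0,0,0],"turn": 0,"hand": -1}])

```text
t: 7.45
eef_pos: [0.484, -0.0324, 0.0771]
tool_rot: [-3.133, 0.233, 0.005]
ft_force: [-12.8, -0.5, 1.7]
grip_width: 0.0228
grasp_force: 54.7
```

Request:
apply_moves(plan=[{"linear": [-0.011,0,0],"turn": 0,"hand": -1},{"linear": [0,0.018,0],"turn": 0,"hand": -1},{"linear": [0.006,0,0],"turn": 0,"hand": -1},{"linear": [0.005,0,0],"turn": 0,"hand": -1},{"linear": [0,0,0],"turn": 0,"hand": -1}])

```text
t: 7.95
eef_pos: [0.4833, -0.0369, 0.0771]
tool_rot: [-3.133, 0.233, 0.005]
ft_force: [-13.7, 1.0, 2.2]
grip_width: 0.0229
grasp_force: 54.7
```

```bash
python3 -c "
from h import *
tip()"
```

```text
t 7.95 p [ 0.4833 -0.0369  0.0771] F [-13.73   0.95   2.21] w 0.02294442414978273 54.744914174079895
[[ 0.989 -0.148 -0.003]
 [-0.148 -0.989  0.   ]
 [-0.003  0.    -1.   ]]
depth 0.0213 L -0.0110 Fn -13.73 Fl -1.09
```

Request:
apply_moves(plan=[{"linear": [-0.012,0,0],"turn": 0,"hand": -1},{"linear": [0,0.018,0],"turn": 0,"hand": -1},{"linear": [0.006,0,0],"turn": 0,"hand": -1},{"linear": [0.004,0,0],"turn": 0,"hand": -1},{"linear": [0,0,0],"turn": 0,"hand": -1}])

```text
t: 8.45
eef_pos: [0.4825, -0.0413, 0.0772]
tool_rot: [-3.133, 0.233, 0.004]
ft_force: [-11.4, 0.6, 1.5]
grip_width: 0.0227
grasp_force: 54.7
```

Request:
apply_moves(plan=[{"linear": [-0.011,0,0],"turn": 0,"hand": -1},{"linear": [0,0.016,0],"turn": 0,"hand": -1},{"linear": [0.006,0,0],"turn": 0,"hand": -1},{"linear": [0.005,0,0],"turn": 0,"hand": -1},{"linear": [0,0,0],"turn": 0,"hand": -1}])

```text
t: 8.95
eef_pos: [0.4818, -0.0452, 0.0772]
tool_rot: [-3.133, 0.233, 0.004]
ft_force: [-8.8, 0.1, 0.9]
grip_width: 0.0227
grasp_force: 54.7
```

```bash
python3 -c "
from h import *
tip()"
```

```text
t 8.95 p [ 0.4818 -0.0452  0.0772] F [-8.84  0.06  0.89] w 0.02265710165214423 54.65681076049805
[[ 0.989 -0.148 -0.003]
 [-0.148 -0.989  0.   ]
 [-0.003 -0.    -1.   ]]
depth 0.0211 L -0.0194 Fn -8.75 Fl -1.24
```

Request:
apply_moves(plan=[{"linear": [-0.014,0,0],"turn": 0,"hand": -1},{"linear": [0,-0.045,0],"turn": 0,"hand": -1},{"linear": [0,-0.043,0],"turn": 0,"hand": -1},{"linear": [0,0,0],"turn": 0,"hand": -1},{"linear": [0.006,0,0],"turn": 0,"hand": -1}])

```text
t: 9.45
eef_pos: [0.484, -0.0226, 0.0776]
tool_rot: [-3.133, 0.231, -0.0]
ft_force: [-1.2, 0.8, -1.6]
grip_width: 0.0231
grasp_force: 54.3
```

Request:
apply_moves(plan=[{"linear": [0.004,0,0],"turn": 0,"hand": -1},{"linear": [0.004,0,0],"turn": 0,"hand": -1},{"linear": [0,0,0],"turn": 0,"hand": -1}])

```text
t: 9.75
eef_pos: [0.486, -0.0236, 0.0776]
tool_rot: [-3.133, 0.233, -0.0]
ft_force: [0.1, -0.7, -0.8]
grip_width: 0.0226
grasp_force: 54.3
```

```bash
python3 -c "
from h import *
tip()"
```

```text
t 9.75 p [ 0.486  -0.0236  0.0776] F [ 0.1  -0.72 -0.79] w 0.02259556735810234 54.25715982913971
[[ 0.989 -0.148  0.   ]
 [-0.148 -0.989  0.   ]
 [ 0.    -0.    -1.   ]]
depth 0.0221 L 0.0025 Fn 0.20 Fl -0.70
```

Request:
apply_moves(plan=[{"linear": [0.004,0,0],"turn": 0,"hand": -1},{"linear": [0,0,0],"turn": 0,"hand": -1}])

```text
t: 9.95
eef_pos: [0.487, -0.0237, 0.0776]
tool_rot: [-3.133, 0.233, -0.0]
ft_force: [0.1, 0.3, -1.5]
grip_width: 0.0227
grasp_force: 54.3
```

Request:
apply_moves(plan=[{"linear": [0.004,0,0],"turn": 0,"hand": -1},{"linear": [0,0,0],"turn": 0,"hand": -1}])

```text
t: 10.15
eef_pos: [0.4879, -0.0237, 0.0776]
tool_rot: [-3.133, 0.233, -0.0]
ft_force: [-0.4, 0.4, -1.7]
grip_width: 0.0227
grasp_force: 54.3
```

```bash
python3 -c "
from h import *
tip()"
```

```text
t 10.15 p [ 0.4879 -0.0237  0.0776] F [-0.4   0.38 -1.68] w 0.022653694040973917 54.2636114358902
[[ 0.989 -0.148  0.   ]
 [-0.148 -0.989  0.   ]
 [ 0.    -0.    -1.   ]]
depth 0.0240 L 0.0027 Fn -0.45 Fl 0.32
```

Request:
apply_moves(plan=[{"linear": [0.004,0,0],"turn": 0,"hand": -1},{"linear": [0.004,0,0],"turn": 0,"hand": -1},{"linear": [0,0,0],"turn": 0,"hand": -1}])

```text
t: 10.45
eef_pos: [0.49, -0.024, 0.0776]
tool_rot: [-3.133, 0.233, -0.0]
ft_force: [0.4, -0.1, -0.8]
grip_width: 0.0228
grasp_force: 54.3
```

Request:
apply_moves(plan=[{"linear": [0.004,0,0],"turn": 0,"hand": -1},{"linear": [0,0,0],"turn": 0,"hand": -1}])

```text
t: 10.65
eef_pos: [0.4907, -0.0241, 0.0775]
tool_rot: [-3.133, 0.232, 0.001]
ft_force: [-1.7, -0.5, -0.5]
grip_width: 0.023
grasp_force: 54.3
```

Request:
apply_moves(plan=[{"linear": [0.004,0,0],"turn": 0,"hand": -1},{"linear": [0,0,0],"turn": 0,"hand": -1}])

```text
t: 10.85
eef_pos: [0.4916, -0.0242, 0.0775]
tool_rot: [-3.133, 0.233, 0.001]
ft_force: [-4.1, 1.0, -0.7]
grip_width: 0.0227
grasp_force: 54.3
```

```bash
python3 -c "
from h import *
tip()"
```

```text
t 10.85 p [ 0.4916 -0.0242  0.0775] F [-4.09  0.99 -0.69] w 0.022737690461695534 54.314287304878235
[[ 0.989 -0.148 -0.001]
 [-0.148 -0.989  0.   ]
 [-0.001 -0.    -1.   ]]
depth 0.0277 L 0.0028 Fn -4.19 Fl 0.37
```

Request:
apply_moves(plan=[{"linear": [0.004,0,0],"turn": 0,"hand": -1},{"linear": [0,0,0],"turn": 0,"hand": -1}])

```text
t: 11.05
eef_pos: [0.4927, -0.0244, 0.0775]
tool_rot: [-3.133, 0.233, 0.001]
ft_force: [-4.8, 0.2, -1.5]
grip_width: 0.023
grasp_force: 54.3
```

Request:
apply_moves(plan=[{"linear": [0.004,0,0],"turn": 0,"hand": -1},{"linear": [0,0,0],"turn": 0,"hand": -1}])

```text
t: 11.25
eef_pos: [0.4937, -0.0246, 0.0775]
tool_rot: [-3.133, 0.233, 0.001]
ft_force: [-4.6, 1.7, -0.6]
grip_width: 0.0226
grasp_force: 54.3
```

Request:
apply_moves(plan=[{"linear": [0.004,0,0],"turn": 0,"hand": -1},{"linear": [0,0,0],"turn": 0,"hand": -1}])

```text
t: 11.45
eef_pos: [0.4946, -0.0247, 0.0775]
tool_rot: [-3.133, 0.233, 0.001]
ft_force: [-5.1, 0.8, -0.9]
grip_width: 0.023
grasp_force: 54.3
```

```bash
python3 -c "
from h import *
tip()"
```

```text
t 11.45 p [ 0.4946 -0.0247  0.0775] F [-5.14  0.77 -0.88] w 0.022999666031500318 54.33372437953949
[[ 0.989 -0.148 -0.001]
 [-0.148 -0.989  0.   ]
 [-0.001 -0.    -1.   ]]
depth 0.0308 L 0.0028 Fn -5.20 Fl 0.00
```

Request:
apply_moves(plan=[{"linear": [0.004,0,0],"turn": 0,"hand": -1},{"linear": [0,0,0],"turn": 0,"hand": -1}])

```text
t: 11.65
eef_pos: [0.4956, -0.0248, 0.0775]
tool_rot: [-3.133, 0.233, 0.001]
ft_force: [-5.5, 0.2, -0.3]
grip_width: 0.0227
grasp_force: 54.4
```

Request:
apply_moves(plan=[{"linear": [0.003,0,0],"turn": 0,"hand": -1},{"linear": [0,0,0],"turn": 0,"hand": -1},{"linear": [0,0,0],"turn": 0,"hand": -1}])

```text
t: 11.95
eef_pos: [0.4963, -0.0249, 0.0775]
tool_rot: [-3.133, 0.233, 0.001]
ft_force: [-6.8, 0.8, 0.1]
grip_width: 0.0227
grasp_force: 54.4
```

```bash
python3 -c "
from h import *
tip();a=load('s3')['img'];g=snap('scene','s4');d=cv2.absdiff(a,g['img']).max(2)[150:260,170:330]
print((d>25).sum(), [np.percentile(x,[5,50,95]) for x in np.where(d>25)])"
```

```text
t 11.95 p [ 0.4963 -0.0249  0.0775] F [-6.77  0.83  0.05] w 0.022743320275179904 54.37037408351898
[[ 0.989 -0.148 -0.001]
 [-0.148 -0.989  0.   ]
 [-0.001 -0.    -1.   ]]
depth 0.0324 L 0.0028 Fn -6.82 Fl -0.18
7528 [array([10., 50., 99.]), array([ 29., 107., 153.])]
```

View pics/s4.png

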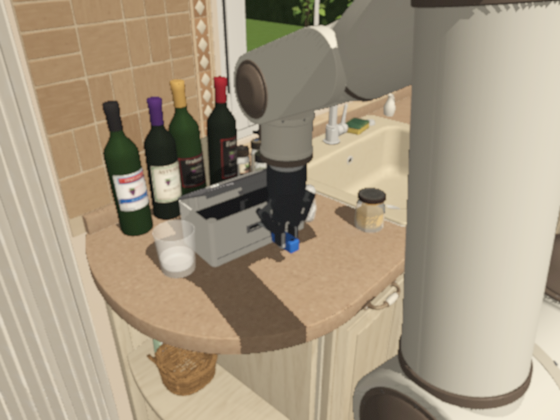

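Request:
apply_moves(plan=[{"linear": [-0.03,0,0],"turn": 0,"hand": -1},{"linear": [-0.06,0,0],"turn": 0,"hand": -1},{"linear": [-0.07,0,0],"turn": 0,"hand": -1},{"linear": [-0.07,0,0],"turn": 0,"hand": -1},{"linear": [0,-0.05,0],"turn": 0,"hand": -1}], squeeze=80)

```text
t: 12.5
eef_pos: [0.4401, -0.0043, 0.0777]
tool_rot: [3.133, -0.234, 0.001]
ft_force: [0.7, -0.2, -1.0]
grip_width: 0.0224
grasp_force: 81.4
```

Request:
apply_moves(plan=[{"linear": [0,-0.085,-0.1],"turn": 0,"hand": -1},{"linear": [0,-0.085,-0.1],"turn": 0,"hand": -1},{"linear": [0,0,-0.08],"turn": 0,"hand": -1},{"linear": [0,0,0],"turn": 0,"hand": -1},{"linear": [0,0,0],"turn": 0,"hand": -1}])

```text
t: 13.0
eef_pos: [0.448, 0.0381, 0.1474]
tool_rot: [-3.133, 0.232, -0.002]
ft_force: [0.1, 0.0, -2.2]
grip_width: 0.0226
grasp_force: 81.5
```

```bash
python3 -c "
from h import *
tip()
h=np.array([.1241,.109]);r=.100
P=[np.array([.034,.132])]+[h+r*np.array([-np.cos(t),np.sin(t)])-[0,.003] for t in np.linspace(.45,1.78,14)]
for a,b in zip(P,P[1:]): print(np.round(b,3),np.round((b-a)/.25*[1,-1],3))"
```

```text
t 13.0 p [0.448  0.0381 0.1474] F [ 0.14  0.03 -2.21] w 0.02263841033976349 81.5055763721466
[[ 0.989 -0.147  0.001]
 [-0.147 -0.989  0.   ]
 [ 0.001 -0.    -1.   ]]
depth -0.0246 L 0.0581 Fn 0.13 Fl 0.05
[0.034 0.149] [ 0.   -0.07]
[0.039 0.158] [ 0.02  -0.036]
[0.045 0.167] [ 0.023 -0.034]
[0.051 0.175] [ 0.027 -0.031]
[0.059 0.182] [ 0.03  -0.028]
[0.067 0.188] [ 0.032 -0.025]
[0.076 0.193] [ 0.035 -0.022]
[0.085 0.198] [ 0.037 -0.018]
[0.094 0.201] [ 0.038 -0.014]
[0.104 0.204] [ 0.04 -0.01]
[0.114 0.206] [ 0.04  -0.006]
[0.125 0.206] [ 0.041 -0.002]
[0.135 0.205] [0.041 0.002]
[0.145 0.204] [0.04  0.006]
```

Request:
apply_moves(plan=[{"linear": [0.08,0,0],"turn": 0,"hand": -1},{"linear": [0.08,0,0],"turn": 0,"hand": -1},{"linear": [0.04,0,0],"turn": 0,"hand": -1},{"linear": [0.034,0,0],"turn": 0,"hand": -1},{"linear": [0,0,0],"turn": 0,"hand": -1}])

```text
t: 13.5
eef_pos: [0.5059, 0.0291, 0.1469]
tool_rot: [-3.133, 0.233, 0.001]
ft_force: [-0.6, -0.5, -0.2]
grip_width: 0.022
grasp_force: 81.5
```

Request:
apply_moves(plan=[{"linear": [0,0,-0.035],"turn": 0,"hand": -1},{"linear": [0,0,-0.035],"turn": 0,"hand": -1},{"linear": [0.01,0,-0.018],"turn": 0,"hand": -1},{"linear": [0.01,0,-0.018],"turn": 0,"hand": -1},{"linear": [0,0,0],"turn": 0,"hand": -1}])

```text
t: 14.0
eef_pos: [0.511, 0.0285, 0.1749]
tool_rot: [-3.133, 0.233, -0.002]
ft_force: [-0.6, 0.3, -1.2]
grip_width: 0.0217
grasp_force: 81.5
```

```bash
python3 -c "
from h import *
tip()"
```

```text
t 14.0 p [0.511  0.0285 0.1749] F [-0.56  0.31 -1.16] w 0.02167678069545971 81.4737868309021
[[ 0.989 -0.148  0.001]
 [-0.148 -0.989  0.   ]
 [ 0.001 -0.    -1.   ]]
depth 0.0391 L 0.0578 Fn -0.60 Fl 0.22
```

Request:
apply_moves(plan=[{"linear": [0.023,0,-0.034],"turn": 0,"hand": -1},{"linear": [0.027,0,-0.031],"turn": 0,"hand": -1},{"linear": [0.03,0,-0.028],"turn": 0,"hand": -1},{"linear": [0.032,0,-0.025],"turn": 0,"hand": -1},{"linear": [0,0,0],"turn": 0,"hand": -1}])

```text
t: 14.5
eef_pos: [0.5396, 0.0241, 0.2044]
tool_rot: [-3.133, 0.233, -0.002]
ft_force: [-0.2, 0.4, -0.5]
grip_width: 0.0222
grasp_force: 81.5
```

```bash
python3 -c "
from h import *
tip();snap('scene','s5')"
```

```text
t 14.5 p [0.5396 0.0241 0.2044] F [-0.21  0.39 -0.46] w 0.022244644724914123 81.46710991859436
[[ 0.989 -0.148  0.001]
 [-0.148 -0.989 -0.   ]
 [ 0.001 -0.    -1.   ]]
depth 0.0681 L 0.0577 Fn -0.26 Fl 0.36
```

View pics/s5.png

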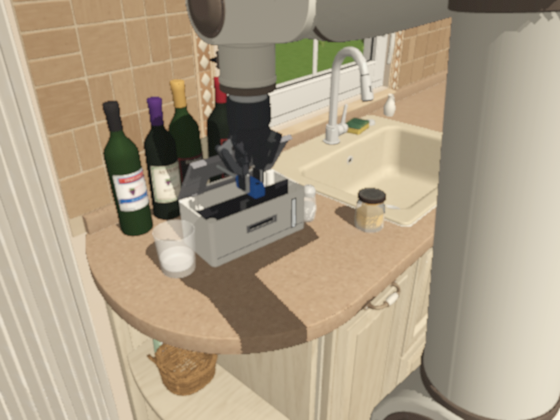

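Request:
apply_moves(plan=[{"linear": [0.035,0,-0.022],"turn": 0,"hand": -1},{"linear": [0.037,0,-0.018],"turn": 0,"hand": -1},{"linear": [0.038,0,-0.014],"turn": 0,"hand": -1},{"linear": [0.04,0,-0.01],"turn": 0,"hand": -1},{"linear": [0,0,0],"turn": 0,"hand": -1}])

```text
t: 15.05
eef_pos: [0.5766, 0.0186, 0.2196]
tool_rot: [-3.133, 0.233, -0.001]
ft_force: [-0.2, -0.1, -2.0]
grip_width: 0.0223
grasp_force: 81.5
```

Request:
apply_moves(plan=[{"linear": [0.04,0,-0.006],"turn": 0,"hand": -1},{"linear": [0.04,0,-0.002],"turn": 0,"hand": -1},{"linear": [0,0,0],"turn": 0,"hand": -1}])

```text
t: 15.35
eef_pos: [0.5962, 0.0156, 0.2213]
tool_rot: [-3.133, 0.233, -0.0]
ft_force: [-0.5, 0.2, -1.4]
grip_width: 0.0221
grasp_force: 81.5
```

Request:
apply_moves(plan=[{"linear": [0.04,0,0.002],"turn": 0,"hand": -1},{"linear": [0.03,0,0.004],"turn": 0,"hand": -1},{"linear": [0,0,0],"turn": 0,"hand": -1},{"linear": [0,0,0],"turn": 0,"hand": -1}])

```text
t: 15.75
eef_pos: [0.6125, 0.0133, 0.2198]
tool_rot: [-3.133, 0.233, 0.001]
ft_force: [-0.2, -0.3, -1.3]
grip_width: 0.0221
grasp_force: 81.5
```

```bash
python3 -c "
from h import *
tip()"
```

```text
t 15.75 p [0.6125 0.0133 0.2198] F [-0.16 -0.29 -1.29] w 0.022122422962836504 81.4660656452179
[[ 0.989 -0.148 -0.   ]
 [-0.148 -0.989  0.   ]
 [-0.001 -0.    -1.   ]]
depth 0.1417 L 0.0577 Fn -0.12 Fl -0.31
```

Request:
apply_moves(plan=[{"linear": [-0.06,0,0],"turn": 0,"hand": -1},{"linear": [-0.15,0,0],"turn": 0,"hand": -1},{"linear": [-0.16,0,0],"turn": 0,"hand": -1},{"linear": [-0.16,0.05,0],"turn": 0,"hand": -1},{"linear": [-0.15,0.06,0],"turn": 0,"hand": -1}])

```text
t: 16.25
eef_pos: [0.4383, 0.0116, 0.2199]
tool_rot: [-3.133, 0.231, -0.0]
ft_force: [0.2, -1.1, -0.6]
grip_width: 0.0222
grasp_force: 81.5
```

Request:
apply_moves(plan=[{"linear": [0,0,0.16],"turn": 0,"hand": -1},{"linear": [0,0,0.18],"turn": 0,"hand": -1},{"linear": [0,0,0.18],"turn": 0,"hand": -1},{"linear": [0,0,0.16],"turn": 0,"hand": -1},{"linear": [0,0,0],"turn": 0,"hand": -1}])

```text
t: 16.75
eef_pos: [0.4373, 0.0116, 0.0463]
tool_rot: [-3.132, 0.233, 0.011]
ft_force: [0.2, 0.4, 0.1]
grip_width: 0.0223
grasp_force: 81.5
```

```bash
python3 -c "
from h import *
tip()"
```

```text
t 16.75 p [0.4373 0.0116 0.0463] F [0.22 0.36 0.12] w 0.02226911190625009 81.48346066474915
[[ 0.989 -0.148 -0.007]
 [-0.148 -0.989  0.001]
 [-0.007 -0.    -1.   ]]
depth -0.0313 L 0.0302 Fn 0.16 Fl 0.39
```

Request:
apply_moves(plan=[{"linear": [0,0,0.03],"turn": 0,"hand": -1},{"linear": [0,0,0.03],"turn": 0,"hand": -1},{"linear": [0,0,0.014],"turn": 0,"hand": -1},{"linear": [0,0,0],"turn": 0,"hand": -1},{"linear": [0,0,0],"turn": 0,"hand": -1}])

```text
t: 17.25
eef_pos: [0.4406, 0.0112, 0.0322]
tool_rot: [-3.133, 0.233, -0.001]
ft_force: [1.0, 0.8, -0.9]
grip_width: 0.0222
grasp_force: 81.5
```

Request:
apply_moves(plan=[{"linear": [0,0,0.004],"turn": 0,"hand": -1},{"linear": [0,0,0],"turn": 0,"hand": -1}])

```text
t: 17.45
eef_pos: [0.4403, 0.0112, 0.0307]
tool_rot: [-3.133, 0.233, -0.001]
ft_force: [0.6, 0.6, -1.1]
grip_width: 0.0226
grasp_force: 81.5
```

Request:
apply_moves(plan=[{"linear": [0,0,0.004],"turn": 0,"hand": -1},{"linear": [0,0,0],"turn": 0,"hand": -1}])

```text
t: 17.65
eef_pos: [0.4402, 0.0112, 0.0295]
tool_rot: [-3.133, 0.233, 0.0]
ft_force: [-0.9, -0.4, -0.2]
grip_width: 0.0222
grasp_force: 81.5
```

Request:
apply_moves(plan=[{"linear": [0,0,0.004],"turn": 0,"hand": -1},{"linear": [0,0,0],"turn": 0,"hand": -1}])

```text
t: 17.85
eef_pos: [0.4403, 0.0112, 0.0288]
tool_rot: [-3.133, 0.233, -0.0]
ft_force: [-3.8, 1.4, 5.5]
grip_width: 0.0222
grasp_force: 82.3
```

Contact with the worktop at the expected height. Release slowly and lift.

Request:
apply_moves(plan=[{"linear": [0,0,0],"turn": 0,"hand": -0.3},{"linear": [0,0,0],"turn": 0,"hand": 0.2},{"linear": [0,0,0],"turn": 0,"hand": 0.2},{"linear": [0,0,0],"turn": 0,"hand": 0.2},{"linear": [0,0,-0.04],"turn": 0,"hand": 0.2}])

```text
t: 18.35
eef_pos: [0.4396, 0.0113, 0.038]
tool_rot: [-3.133, 0.233, 0.003]
ft_force: [-1.0, 0.0, 0.4]
grip_width: 0.0514
grasp_force: 0.0
```

Request:
apply_moves(plan=[{"linear": [0,0,-0.15],"turn": 0,"hand": 0.2},{"linear": [0,0,-0.18],"turn": 0,"hand": 0.2},{"linear": [0,0,-0.18],"turn": 0,"hand": 0.2},{"linear": [-0.1,0,-0.15],"turn": 0,"hand": 0.2},{"linear": [0,0,0],"turn": 0,"hand": 0.2}])

```text
t: 18.85
eef_pos: [0.4154, 0.015, 0.2092]
tool_rot: [3.133, -0.232, 0.012]
ft_force: [0.3, -0.5, -0.6]
grip_width: 0.0514
grasp_force: 0.0
```

```bash
python3 -c "
from h import *
st();a=snap('scene','s6')['img'];b=snap('wrist','w6')['img']
cv2.imwrite('pics/end.png',cv2.resize(np.vstack([np.hstack([a[60:340,60:460],b[:280,:400]]),np.hstack([snap('top','t6')['img'][100:380,130:530],b[140:,160:]])]),None,fx=1,fy=1))"
```

```text
t 18.85 p [0.4154 0.015  0.2092] F [ 0.3  -0.55 -0.6 ] w 0.051379545578518294 0.0
[[ 0.989 -0.147  0.007]
 [-0.147 -0.989 -0.001]
 [ 0.008 -0.    -1.   ]]
```

View pics/end.png

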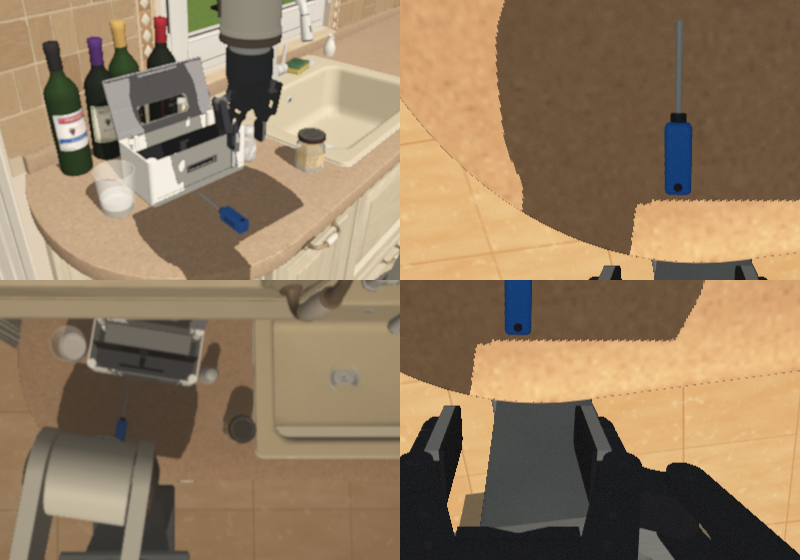

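The picture shows the lid open and leaning back, the key lying flat in front of the dispenser, the glass, salt and honey in place, and the gripper clear of everything.

```bash
python3 -c "
from h import *
print(workorder.close_job())"
```

```text
the job is handed in; nothing more can be done
None
```

The job is handed in: the catch was pressed through the window (about 7 N on the catch, at most 14 N while feeling for the window), the lid stands open, the key lies on the worktop in front of the dispenser, and the glass, salt shaker and honey jar were left alone.

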